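Supplies lined up by height on the supply rail

ROBOT

A 6-joint arm with a two-finger parallel gripper is mounted at the origin on a cart in front of the work surface, level with it; the furniture and walls round the work are solid. World frame = base frame: x ahead of the robot, y to its left, z up, the work surface at z = 0. Lengths are in m, angles in rad, forces in N, time in s.
With the tool pointing down it reaches from about 0.35 to 0.775 m from the base axis. Payload 5.5 kg.
Tool frame: the origin (TCP) lies at the very end of the fingers, on their centre line; the grasp point (between the pads) lies env.grasp_offset behind it (env.grasp_offset is the distance from the TCP to the grasp point, in m); x points along the fingers, y is the direction in which the jaws open and shut, and the axes are right-handed (so a half turn about x gives the same grasp; the last joint's range is limited). The gripper opens to 85 mm and grips with 20 to 120 N. Pads are 22 mm wide; open, the fingers measure 114 mm over their backs; the gripper's body (76 mm by 85 mm) begins 54 mm behind the grasp point. The pads swing forward as they close: fully open they stand 13 mm farther back than shut.
Start: joints at [-1.246, 0.313, 0.046, 1.304, 0, 1.431], TCP at [0.258, -0.514, 0.231] pointing down, gripper open.
Joint ranges: [-2.76, 2.76], [-0.86, 1.69], [-1.03, 1.26], [-2.2, 2.34], [-1.47, 1.5], [-3.14, 3.14]. Speed limits (rad/s): [2.57, 2.57, 3.14, 3.14, 3.14, 3.14].

INTERFACE

Orientations are given as a unit quaternion [w, x, y, z].
In Python, from workcell import get_state, viewer, job, env gives the robot as it stands.
- The arm moves only by the tool send_rows, never from a script. Its argument "plan" is a list of rows, each a list of 6 numbers: the shift along the tool's x, y, z in mm, then the turn, a rotation vector about the tool's x, y, z in degrees. A call has exactly 10 rows; each row is the pose to reach, as a shift and turn from the pose commanded when the call began, along the tool's axes at that moment; what a row does not reach only later rows make up. A row lasts 1/8 s, in which the tool goes at most 62.5 mm and 10.7 degrees, less where a joint would pass 70% of its speed; a pose out of reach is approached as far as the arm can. A call with a gripper value outside its range is refused whole. "claw" is the finger opening in mm, from 0 to 85.4, set as the call begins (left out, the last holds). The fingers move at their own pace and stop on an object; "newtons" is the grip in N (left out, the last holds). Time passes only in rows, so rows that repeat a pose let the fingers close, or fill a call up. It gives the time, the measured TCP pose, the force and the opening at its end, in the units of the state.
- get_state(): the state, without advancing time (a new reading comes with each control period).
- viewer.read_camera(name): name is "scene" or "top" or "wrist"; returns a dict with "frame" (420x560x3 uint8, blue, green, red), "mtx" (3x3 intrinsics, pixels), "k1" (the pictures are not rectified: a ray, as slopes to the right and down, at radius r is drawn at 1 + k1 r^2 times it, then the intrinsics apply), "rvec" (rotation vector, rad) and "tvec" (3), from world to camera coordinates, as OpenCV has them. Camera axes: x right, y down, z forward; pixel columns grow to the right and rows downward; lengths in m; the calibration is good to about 2 mm. A picture is of the moment at which its call begins. There is no depth.
- job.hand_in(): hands the job in, once; it reports no verdict.
The state is a dict: "clock": time; "joint_pos": joint angles; "qvel": joint speeds; "tau": joint torques, N m; "tcp_pos": TCP position; "orientation": TCP orientation; "wrist_force": force on the tool from outside, world axes, zero at the start; "ft_torque": the same for the moment, N m; "finger_gap": finger opening in m.
Only numpy, scipy, OpenCV 4.12 (cv2) and the standard library are available. Lean on these libraries where they do the work, as an engineer would, in place of code of your own. Each camera call takes 0.05 s, during which the arm holds its last target.

TASK

Line up the four bench supplies (label clip, grease tin, carton, ribbon roll) on the supply rail in order of height, one centred on each round mark: the lowest at the red end, the tallest at the other end. Leave all four standing upright as they were found, and do not disturb the marker.

Things in the scene. Friction and masses are not known exactly. Their poses are not given: they have to be found in the camera images.
- label_clip: green plastic label clip with a pale panel in it, 38 x 30 mm and 14 mm high, 18 g, loose; origin at the centre of its underside, z up, x along its 38 mm length. Its firm low side walls are 30 mm apart over the outside (along its y): grip across those, close to the surface it lies on
- grease_tin: flat round grey grease tin with a yellow lid, 69 mm in diameter, 32 mm high, 120 g, loose; origin at the centre of its underside, z up. Grip across the full diameter
- small_carton: small brown cardboard carton, closed and rigid, 91 mm long (its x) x 60 mm wide (its y) x 55 mm high, 110 g, loose; origin at the centre of its underside, z up. Grip across the 60 mm width
- ribbon_roll: black upright ribbon roll with a brown core end on top, 42 mm in diameter, 76 mm high (black part about 63 mm), 140 g, loose; origin at the centre of its underside, z up. Grip across the diameter
- red_end: flat red bar, 18 x 52 mm, flush on one end of the supply rail (either end, differing from start to start; the other end has a like grey bar); the end where the lowest thing belongs. Origin at its centre, on the rail's top face; 47 mm from the centre of the nearest mark. The rail is a fixed low plate 394 x 85 mm, 6 mm high, aluminium with a dark rubber top, lying roughly across the robot's view (within 0.1 rad)
- marker: black and red felt marker lying on the bench beyond the work, 132 mm long, 18 mm thick, loose; a bystander, to be left alone. Origin at the middle of its underside. Storage bins hang above it and to the left of it, from 0.42 m over the bench (x beyond 0.57, y above 0.02): keep the wrist out of there
- mark_a: one of four equal round marks in a straight row on the supply rail, 90 mm from centre to centre: the leftmost as the robot sees it (+y end). White ring, 75 mm over the outside, with a white dot in the middle, flat and fixed. Origin at its centre, on the rail's top face (6 mm above the bench); z up, y along the row
- mark_b: one of four equal round marks in a straight row on the supply rail, 90 mm from centre to centre: second from the left. White ring, 75 mm over the outside, with a white dot in the middle, flat and fixed. Origin at its centre, on the rail's top face (6 mm above the bench); z up, y along the row
- mark_c: one of four equal round marks in a straight row on the supply rail, 90 mm from centre to centre: third from the left. White ring, 75 mm over the outside, with a white dot in the middle, flat and fixed. Origin at its centre, on the rail's top face (6 mm above the bench); z up, y along the row
- mark_d: one of four equal round marks in a straight row on the supply rail, 90 mm from centre to centre: the rightmost (-y end). White ring, 75 mm over the outside, with a white dot in the middle, flat and fixed. Origin at its centre, on the rail's top face (6 mm above the bench); z up, y along the row
Mind the look-alikes: they are no part of the job. Several things have the shape of the ribbon_roll; the one meant has the colours described above.

How it is judged:
At the end, for the whole second after the job is handed in: Counted from the red end of the rail, the label clip, grease tin, carton and ribbon roll stand in this order on the four marks, each within 15 mm of its mark's centre, upright (within 0.12 rad), resting on the rail, released and at rest (((horizontal distance between red_end and mark_a below 0.1 m and horizontal distance between label_clip and mark_a below 0.015 m and horizontal distance between grease_tin and mark_b below 0.015 m and horizontal distance between small_carton and mark_c below 0.015 m and horizontal distance between ribbon_roll and mark_d below 0.015 m) or (horizontal distance between red_end and mark_d below 0.1 m and horizontal distance between label_clip and mark_d below 0.015 m and horizontal distance between grease_tin and mark_c below 0.015 m and horizontal distance between small_carton and mark_b below 0.015 m and horizontal distance between ribbon_roll and mark_a below 0.015 m)) and angle between each of label_clip, grease_tin, small_carton, ribbon_roll's own z axis and vertical below 0.12 rad and z of label_clip in the frame of mark_a between -0.004 and 0.005 m and linear speed of each of label_clip, grease_tin, small_carton, ribbon_roll below 0.02 m/s and angular speed of each of label_clip, grease_tin, small_carton, ribbon_roll below 0.2 rad/s and z of grease_tin in the frame of mark_a between -0.004 and 0.005 m and z of small_carton in the frame of mark_a between -0.004 and 0.005 m and z of ribbon_roll in the frame of mark_a between -0.004 and 0.005 m); the robot touches nothing.
It fails at once if the marker is pushed more than 30 mm from where it lay (distance of marker from where it was at the start of the episode above 0.03 m).
It also fails if it takes over 99 s, if anything falls off the work surface, if the arm or the gripper's body presses on something with over 40 N, if the wrist force passes 120 N, or if a joint passes its speed limit or range.

## Working session

There is one attempt and no reset: what is moved stays moved. The work goes in short steps, Python scripts to look and compute and a tool call to move; the robot and the scene stay as the last step left them, time stands still between calls to the robot, and variables do not carry over. Pictures are saved under pics/ and viewed, and the job is handed in when it is done.

Besides the shell and the picture viewer there is one more tool, called after "Request:" as name([rows], argument=value, ...), one row to a line, values as JSON. send_rows: Moves the arm, as the interface text tells. Its arguments: {"type":"object","properties":{"plan":{"type":"array"},"claw":{"type":"number"},"newtons":{"type":"number"}},"required":["plan"]}

```bash
mkdir -p pics; ls; python3 - <<'E'
from workcell import get_state, viewer, job, env
import cv2
print(env.grasp_offset); print(get_state())
for n in ["scene","top","wrist"]:
    r=viewer.read_camera(n); cv2.imwrite(f"pics/{n}0.png",r["frame"]); print(n,r["mtx"],r["k1"],r["rvec"],r["tvec"])
E
```

```text
pics
0.0187
{'clock': 0.0, 'joint_pos': array([-1.24558565e+00,  3.14002531e-01,  4.50039387e-02,  1.30360510e+00,
        6.76956433e-06,  1.43123004e+00]), 'qvel': array([ 0.00064812, -0.00080772,  0.0009317 , -0.00018921, -0.00145559,
       -0.00129389]), 'tau': array([-3.08297531e-04, -4.80625963e+01,  2.98536104e+01,  1.93534687e-02,
       -5.62483581e-05,  1.08523984e-06]), 'tcp_pos': array([ 0.25757747, -0.51352047,  0.23041787]), 'orientation': array([-0.16221189, -0.68804199, -0.16348483,  0.68815568]), 'wrist_force': array([-0.38244453, -0.03395329,  0.16480797]), 'ft_torque': array([ 0.04314388, -0.05079988,  0.01597732]), 'finger_gap': 0.08535859565591497}
scene [[527.02785156   0.         282.51740364]
 [  0.         527.02785156 209.04655289]
 [  0.           0.           1.        ]] -0.17408098470320602 [ 2.0072471  -0.57566059  0.31982182] [-0.4868249   0.14931101  0.76229585]
top [[456.26853961   0.         284.13250692]
 [  0.         456.26853961 213.29631981]
 [  0.           0.           1.        ]] -0.056682899028611136 [ 2.22255004 -2.16919597  0.10375719] [-0.12263683  0.52692358  0.93749718]
wrist [[342.82190169   0.         278.60465683]
 [  0.         342.82190169 209.06102063]
 [  0.           0.           1.        ]] -0.03642274426619109 [-2.44836895  1.50880238  0.2328211 ] [-0.57428509 -0.03905698  0.38093964]
```

View pics/top0.png

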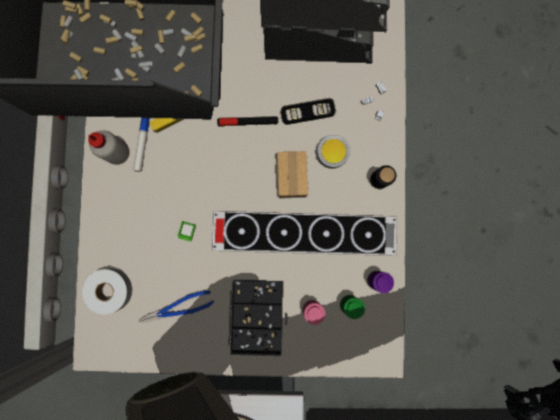

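View pics/scene0.png

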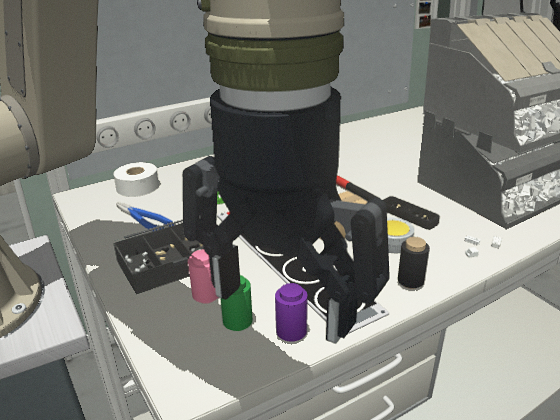

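View pics/wrist0.png

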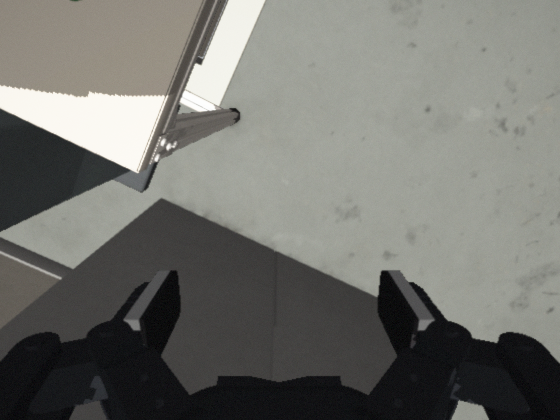

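```bash
python3 - <<'E'
import cv2
f=cv2.imread("pics/top0.png")
cv2.imwrite("pics/c1.png",cv2.resize(f[130:260,165:405],None,fx=3.3,fy=3.3,interpolation=cv2.INTER_CUBIC))
cv2.imwrite("pics/c2.png",cv2.resize(f[205:260,165:255],None,fx=8,fy=8,interpolation=cv2.INTER_CUBIC))
cv2.imwrite("pics/c3.png",cv2.resize(f[130:205,270:405],None,fx=5.9,fy=5.9,interpolation=cv2.INTER_CUBIC))
E
```

```text
(no output)
```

View pics/c1.png

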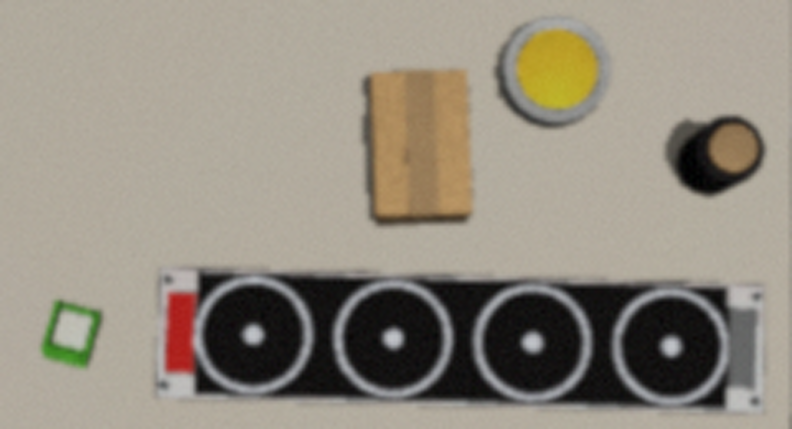

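View pics/c2.png

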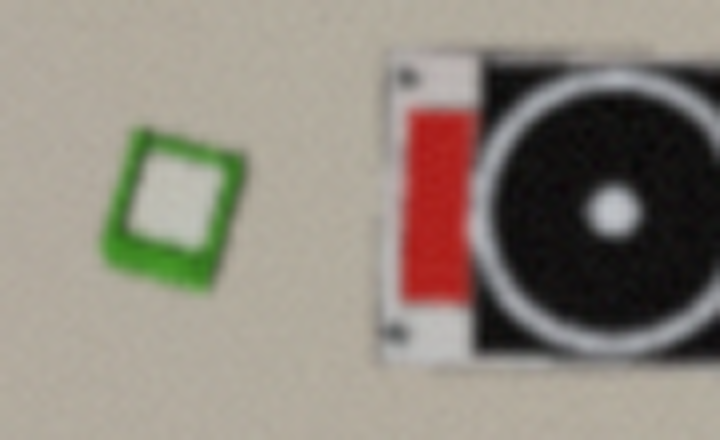

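View pics/c3.png

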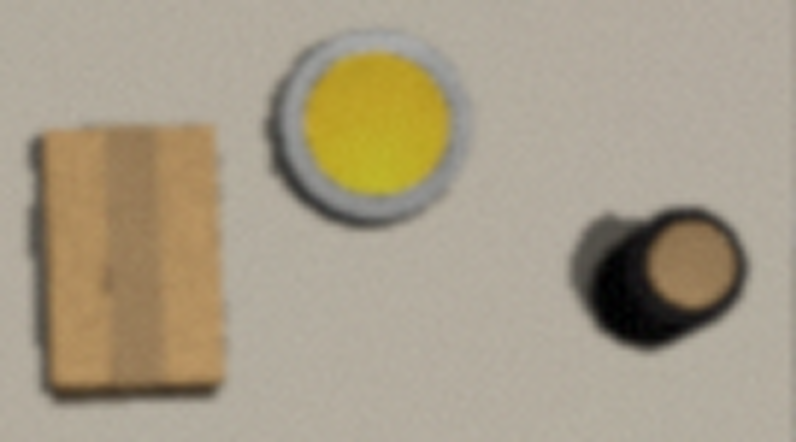

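```bash
cat > h.py <<'E'
import numpy as np, cv2
from workcell import get_state, viewer, job, env
from scipy.spatial.transform import Rotation as R
def grab(n,save=None):
    r=viewer.read_camera(n)
    if save: cv2.imwrite("pics/"+save,r["frame"])
    return r
def w(cam,uv,z):
    K=np.array(cam["mtx"]);x=(uv[0]-K[0,2])/K[0,0];y=(uv[1]-K[1,2])/K[1,1]
    rd=np.hypot(x,y);r=rd
    for _ in range(30): r=rd/(1+cam["k1"]*r*r)
    s=r/rd if rd else 1
    Rm=cv2.Rodrigues(np.array(cam["rvec"],float))[0];t=np.array(cam["tvec"]).ravel()
    C=-Rm.T@t;d=Rm.T@np.array([x*s,y*s,1]);return C+d*(z-C[2])/d[2]
def crop(p,s,o): return ((p[0]+.5)/s-.5+o[0],(p[1]+.5)/s-.5+o[1])
def goal(pos,yaw):
    """shift (mm, tool axes) and rotvec deg from present measured pose to tool pointing down with jaw axis at world yaw from +y"""
    s=get_state();q=s["orientation"];Rt=R.from_quat([q[1],q[2],q[3],q[0]])
    best=None
    for k in (0,np.pi):
        y=np.array([-np.sin(yaw+k),np.cos(yaw+k),0]);x=np.array([0,0,-1.]);G=R.from_matrix(np.c_[x,y,np.cross(x,y)])
        rv=(Rt.inv()*G).as_rotvec(degrees=True)
        if best is None or np.linalg.norm(rv)<np.linalg.norm(best): best=rv
    return Rt.inv().apply(np.array(pos)-s["tcp_pos"])*1000,best
E
python3 - <<'E'
from h import *
np.set_printoptions(precision=4,suppress=True)
c=grab("top")
Rm=cv2.Rodrigues(np.array(c["rvec"]))[0];print("C",-Rm.T@np.array(c["tvec"]).ravel())
for p in [(253,334),(393,338),(532,343),(671,347)]: print("mark",w(c,crop(p,3.3,(165,130)),.006))
for p in [(137,128),(245,155),(180,200)]: print("clip14",w(c,crop(p,8,(165,205)),.014))
for p in [(212,290),(103,262)]: print("clip0",w(c,crop(p,8,(165,205)),.0))
print("tin",w(c,crop((376,124),5.9,(270,130)),.032))
P=[w(c,crop(p,5.9,(270,130)),.055) for p in [(43,128),(215,125),(222,385),(55,385)]]
print("carton",np.mean(P,0)); print(np.array(P))
print("roll",w(c,crop((693,265),5.9,(270,130)),.076))
s=get_state();q=s["orientation"];print(R.from_quat([q[1],q[2],q[3],q[0]]).as_matrix())
E
```

```text
C [ 0.4612 -0.0886  0.9752]
mark [ 0.4911 -0.0202  0.006 ]
mark [ 0.4908 -0.1102  0.006 ]
mark [ 0.4897 -0.2     0.006 ]
mark [ 0.4892 -0.2904  0.006 ]
clip14 [0.5094 0.1053 0.014 ]
clip14 [0.503  0.0767 0.014 ]
clip14 [0.4908 0.0933 0.014 ]
clip0 [0.4675 0.0865 0.    ]
clip0 [0.4742 0.1159 0.    ]
tin [ 0.6636 -0.2099  0.032 ]
carton [ 0.6103 -0.1237  0.055 ]
[[ 0.6539 -0.0912  0.055 ]
 [ 0.6567 -0.1508  0.055 ]
 [ 0.566  -0.155   0.055 ]
 [ 0.5645 -0.0975  0.055 ]]
roll [ 0.6089 -0.3132  0.076 ]
[[-0.0003  0.4483 -0.8939]
 [ 0.001  -0.8939 -0.4483]
 [-1.     -0.0011 -0.0002]]
```

```bash
python3 - <<'E'
from h import *
np.set_printoptions(precision=2,suppress=True)
print(goal((0.489,0.095,0.12),np.radians(-14)))
E
```

```text
(array([ 111.3 , -440.32, -479.67]), array([40.63,  0.01,  0.06]))
```

Request:
send_rows([
  [0,-25,-27,2,0,0],
  [0,-65,-71,6,0,0],
  [0,-107,-117,10,0,0],
  [10,-149,-163,14,0,0],
  [20,-191,-209,18,0,0],
  [30,-233,-255,23,0,0],
  [40,-275,-301,28,0,0],
  [40,-317,-347,33,0,0],
  [40,-359,-393,38,0,0],
  [40,-400,-436,40.6,0,0],
], claw=60, newtons=25)

```text
clock: 1.45
tcp_pos: [0.4608, 0.004, 0.1913]
orientation: [-0.078, 0.705, -0.055, -0.703]
wrist_force: [1.0, -0.5, -0.6]
finger_gap: 0.06
```

```bash
python3 - <<'E'
from h import *
np.set_printoptions(precision=2,suppress=True)
print(get_state()["joint_pos"],get_state()["tcp_pos"])
print(goal((0.489,0.095,0.12),np.radians(-14)))
E
```

```text
[-0.19  0.11 -0.31  1.15  0.03  3.14] [0.46 0.   0.19]
(array([ 74.33, -92.31, -10.8 ]), array([3.27, 0.11, 1.87]))
```

Request:
send_rows([
  [0,-5,-1,-10,0,0.2],
  [0,-18,-3,-20,0,0.4],
  [0,-32,-5,-30,0,0.6],
  [0,-46,-7,-40,0,0.8],
  [0,-60,-9,-50,0,1],
  [0,-74,-11,-60,0,1.2],
  [0,-85,-11,-70,0,1.4],
  [0,-92,-11,-80,0,1.6],
  [0,-92,-11,-90,0,1.9],
  [0,-92,-11,-100,0,1.9],
])

```text
clock: 2.7
tcp_pos: [0.4892, 0.0876, 0.1939]
orientation: [0.5, 0.511, 0.493, -0.496]
wrist_force: [0.6, 0.5, 0.5]
finger_gap: 0.0599
```

```bash
python3 - <<'E'
from h import *
np.set_printoptions(precision=2,suppress=True)
print(get_state()["joint_pos"],get_state()["tcp_pos"])
print(goal((0.489,0.095,0.12),np.radians(-14)))
E
```

```text
[ 0.01  0.16 -0.25  1.14  0.01  1.6 ] [0.49 0.09 0.19]
(array([73.98, -1.99, -6.75]), array([-76.81,   0.47,  -1.45]))
```

Request:
send_rows([
  [0,-1,-3,-10,0,-0.2],
  [10,-2,-5,-20,0,-0.4],
  [20,-2,-7,-30,0,-0.6],
  [30,-2,-7,-40,0.2,-0.8],
  [40,-2,-7,-50,0.3,-1],
  [50,-2,-7,-60,0.4,-1.2],
  [60,-2,-7,-70,0.5,-1.4],
  [64,-2,-7,-76.8,0.5,-1.4],
  [64,-2,-7,-76.8,0.5,-1.4],
  [64,-2,-7,-76.8,0.5,-1.4],
])

```text
clock: 3.95
tcp_pos: [0.4889, 0.0955, 0.1303]
orientation: [0.702, 0.089, 0.701, -0.089]
wrist_force: [-0.0, -0.1, -0.3]
finger_gap: 0.0596
```

```bash
python3 - <<'E'
from h import *
np.set_printoptions(precision=2,suppress=True)
print(get_state()["joint_pos"],get_state()["tcp_pos"])
print(goal((0.489,0.095,0.12),np.radians(-14)))
grab("wrist","w1.png")
E
```

```text
[ 0.03  0.22 -0.33  1.02  0.    0.28] [0.49 0.1  0.13]
(array([10.33, -0.44,  0.17]), array([-0.45,  0.03, -0.06]))
```

View pics/w1.png

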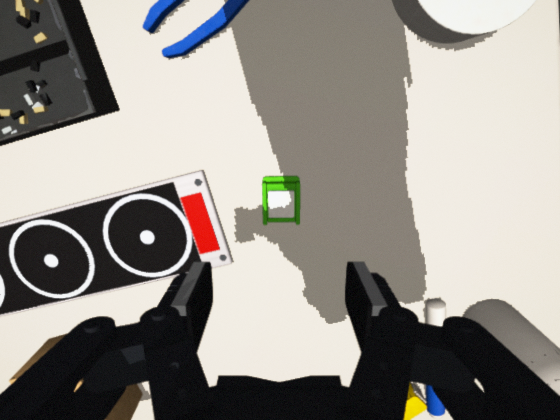

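```bash
python3 - <<'E'
from h import *
np.set_printoptions(precision=4,suppress=True)
c=grab("wrist"); f=c["frame"]
cv2.imwrite("pics/w1c.png",cv2.resize(f[165:235,245:320],None,fx=8,fy=8,interpolation=cv2.INTER_CUBIC))
for p in [(282,200)]:
  for z in (0,.014): print(w(c,p,z))
# marks
for p in [(147,237),(51,261)]: print(w(c,p,.006))
E
```

```text
[0.4919 0.0983 0.    ]
[0.488  0.0992 0.014 ]
[ 0.4934 -0.0197  0.006 ]
[ 0.4937 -0.1105  0.006 ]
```

View pics/w1c.png

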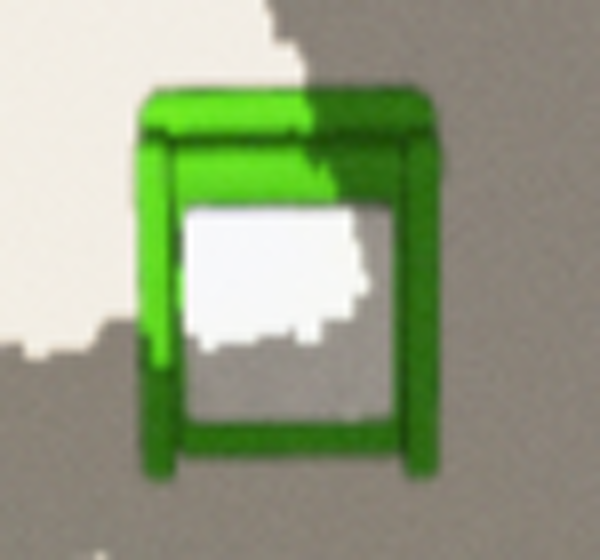

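```bash
python3 - <<'E'
from h import *
np.set_printoptions(precision=4,suppress=True)
c=grab("wrist")
for p,z in [((281,175.8),.014),((281,175.8),.0),((281,225),.0),((281,225),.006)]: print(w(c,p,z))
for p in [(262,220),(299.8,220)]: print(w(c,p,.006))
print(get_state()["tcp_pos"])
E
```

```text
[0.469  0.1033 0.014 ]
[0.4719 0.1027 0.    ]
[0.5131 0.0922 0.    ]
[0.511  0.0927 0.006 ]
[0.5028 0.0786 0.006 ]
[0.5106 0.1089 0.006 ]
[0.4889 0.0958 0.1304]
```

```bash
python3 - <<'E'
from h import *
np.set_printoptions(precision=2,suppress=True)
print(goal((0.4905,0.097,0.004),np.radians(-14.4)))
E
```

```text
(array([126.45,   1.41,   1.1 ]), array([ 0.03,  0.05, -0.06]))
```

Request:
send_rows([
  [10,1.4,1.1,0,0,0],
  [30,1.4,1.1,0,0,0],
  [55,1.4,1.1,0,0,0],
  [80,1.4,1.1,0,0,0],
  [100,1.4,1.1,0,0,0],
  [113,1.4,1.1,0,0,0],
  [121,1.4,1.1,0,0,0],
  [126,1.4,1.1,0,0,0],
  [126,1.4,1.1,0,0,0],
  [126,1.4,1.1,0,0,0],
])

```text
clock: 5.35
tcp_pos: [0.4907, 0.0972, 0.0047]
orientation: [0.702, 0.088, 0.701, -0.088]
wrist_force: [0.4, -0.5, 0.3]
finger_gap: 0.0598
```

Request:
send_rows([
  [0,0,0,0,0,0],
  [0,0,0,0,0,0],
  [0,0,0,0,0,0],
  [0,0,0,0,0,0],
  [0,0,0,0,0,0],
  [0,0,0,0,0,0],
  [0,0,0,0,0,0],
  [0,0,0,0,0,0],
  [-5,0,0,0,0,0],
  [-20,0,0,0,0,0],
], claw=15, newtons=25)

```text
clock: 6.6
tcp_pos: [0.4891, 0.0971, 0.0239]
orientation: [0.701, 0.088, 0.702, -0.088]
wrist_force: [0.8, 0.0, -1.5]
finger_gap: 0.0292
```

```bash
python3 - <<'E'
from h import *
np.set_printoptions(precision=4,suppress=True)
print(get_state()["tcp_pos"],get_state()["finger_gap"])
c=grab("wrist","w2.png")
E
```

```text
[0.4891 0.0971 0.0239] 0.029187707175855556
```

View pics/w2.png

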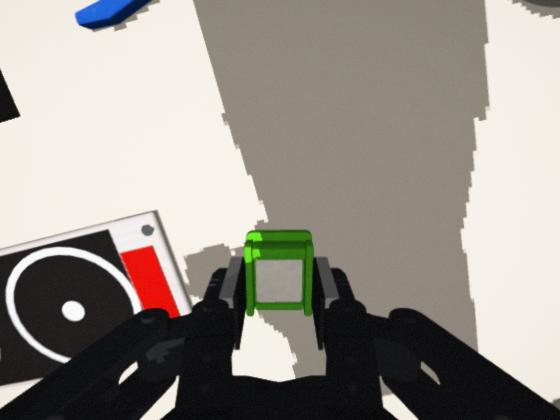

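```bash
python3 - <<'E'
from h import *
np.set_printoptions(precision=4,suppress=True)
c=grab("wrist","w2.png"); f=c["frame"]
cv2.imwrite("pics/w2c.png",cv2.resize(f[215:360,200:360],None,fx=5,fy=5,interpolation=cv2.INTER_CUBIC)[:600])
s=get_state();q=s["orientation"];Rt=R.from_quat([q[1],q[2],q[3],q[0]])
b=s["tcp_pos"][2]-.0047
for p,z in [((279,231),.014+b),((279,231),b),((279,315),b),((279,312),b+.006)]:
  P=w(c,p,z); print(P,Rt.inv().apply(P-s["tcp_pos"])*1000)
E
```

```text
[0.4678 0.1036 0.0352] [ -9.3749   0.3776 -24.4898]
[0.4731 0.1023 0.0212] [  4.6417   0.4009 -19.1333]
[0.5171 0.0912 0.0212] [ 4.7818  0.469  26.2501]
[0.5114 0.0926 0.0272] [-1.2362  0.4537 20.4274]
```

View pics/w2c.png

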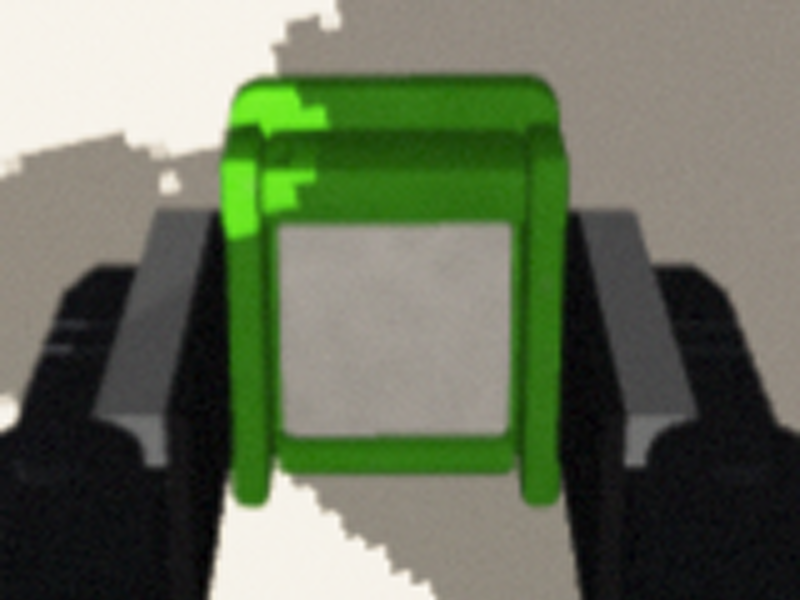

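```bash
python3 - <<'E'
from h import *
np.set_printoptions(precision=2,suppress=True)
print(goal((0.4935,-0.020,0.04),np.radians(0)))
E
```

```text
(array([ -14.17, -113.07,   30.94]), array([-14.3 ,   0.19,  -0.07]))
```

Request:
send_rows([
  [-6,0,0,0,0,0],
  [-20,-5,1,-2,0,0],
  [-25,-20,5,-5,0,0],
  [-25,-40,10,-8,0,0],
  [-25,-60,16,-11,0,0],
  [-25,-80,22,-14.3,0.2,0],
  [-22,-98,27,-14.3,0.2,0],
  [-16,-109,30,-14.3,0.2,0],
  [-14,-113,31,-14.3,0.2,0],
  [-14,-113,31,-14.3,0.2,0],
])

```text
clock: 7.95
tcp_pos: [0.4919, -0.0199, 0.0378]
orientation: [0.706, 0.001, 0.708, 0.0]
wrist_force: [-0.2, 0.0, 0.2]
finger_gap: 0.0295
```

```bash
python3 - <<'E'
from h import *
np.set_printoptions(precision=2,suppress=True)
c=grab("wrist","w3.png")
print(get_state()["tcp_pos"],goal((0.4935,-0.020,0.0115),np.radians(0)))
E
```

```text
[ 0.49 -0.02  0.04] (array([26.45, -0.38,  1.51]), array([ 0.01, -0.19, -0.09]))
```

View pics/w3.png

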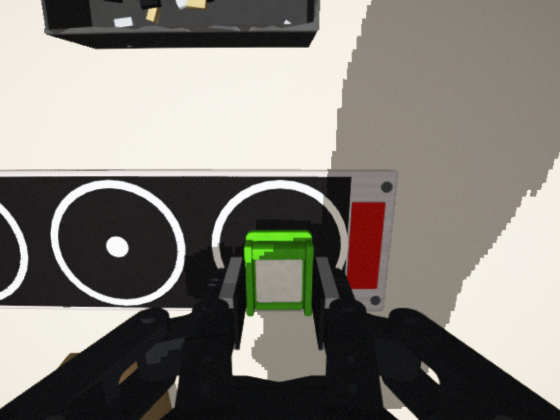

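```bash
python3 - <<'E'
from h import *
np.set_printoptions(precision=4,suppress=True)
c=grab("wrist")
for p in [(117,246),(280,181.5),(112,181.5),(112,304)]: print(w(c,p,.006))
E
```

```text
[ 0.4929 -0.1097  0.006 ]
[ 0.4562 -0.0187  0.006 ]
[ 0.4561 -0.1073  0.006 ]
[ 0.5303 -0.1182  0.006 ]
```

Request:
send_rows([
  [3,0,1,0,0,0],
  [10,0,1.5,0,0,0],
  [17,0,1.5,0,0,0],
  [22,0,1.5,0,0,0],
  [24.5,0,1.5,0,0,0],
  [26,0,1.5,0,0,0],
  [26,0,1.5,0,0,0],
  [26,0,1.5,0,0,0],
  [26,0,1.5,0,0,0],
  [26,0,1.5,0,0,0],
])

```text
clock: 9.3
tcp_pos: [0.4938, -0.02, 0.0122]
orientation: [0.706, 0.0, 0.708, 0.0]
wrist_force: [0.6, 0.1, -0.6]
finger_gap: 0.0292
```

Request:
send_rows([
  [1.2,0,0,0,0,0],
  [1.2,0,0,0,0,0],
  [1.2,0,0,0,0,0],
  [1.2,0,0,0,0,0],
  [1.2,0,0,0,0,0],
  [1.2,0,0,0,0,0],
  [1.2,0,0,0,0,0],
  [1.2,0,0,0,0,0],
  [1.2,0,0,0,0,0],
  [1.2,0,0,0,0,0],
])

```text
clock: 10.55
tcp_pos: [0.4937, -0.02, 0.0109]
orientation: [0.706, 0.0, 0.708, 0.0]
wrist_force: [-1.2, 0.4, -0.4]
finger_gap: 0.0291
```

Request:
send_rows([
  [0,0,0,0,0,0],
  [0,0,0,0,0,0],
  [0,0,0,0,0,0],
  [0,0,0,0,0,0],
  [-10,0,0,0,0,0],
  [-30,0,0,0,0,0],
  [-60,0,0,0,0,0],
  [-90,0,0,0,0,0],
  [-120,0,0,0,0,0],
  [-140,0,0,0,0,0],
], claw=55)

```text
clock: 11.8
tcp_pos: [0.4947, -0.0203, 0.1533]
orientation: [0.707, 0.0, 0.707, 0.0]
wrist_force: [0.5, -0.0, -0.4]
finger_gap: 0.0551
```

```bash
python3 - <<'E'
from h import *
np.set_printoptions(precision=2,suppress=True)
c=grab("wrist","w4.png")
print(get_state()["tcp_pos"],goal((0.610,-0.125,0.152),np.radians(3)))
E
```

```text
[ 0.5  -0.02  0.16] (array([   3.72, -104.49,  114.03]), array([-3.  ,  0.16, -0.  ]))
```

View pics/w4.png

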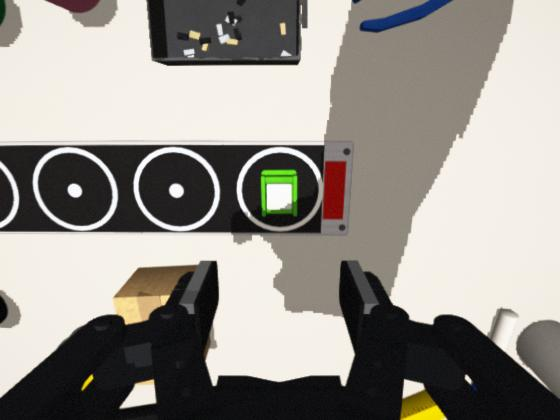

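```bash
python3 - <<'E'
from h import *
np.set_printoptions(precision=4,suppress=True)
c=grab("wrist","w4.png"); f=c["frame"]
cv2.imwrite("pics/w4c.png",cv2.resize(f[140:240,230:330],None,fx=6,fy=6,interpolation=cv2.INTER_CUBIC))
for p in [(279.5,189),(176.5,190.5),(75,190.5)]: print(w(c,p,.006))
for p,z in [((279,170),.02),((279,170),.006),((279,216),.006),((279,215),.012)]: print("clip",w(c,p,z))
E
```

```text
[ 0.4938 -0.0194  0.006 ]
[ 0.4952 -0.1103  0.006 ]
[ 0.4952 -0.2017  0.006 ]
clip [ 0.4742 -0.0199  0.02  ]
clip [ 0.4769 -0.0199  0.006 ]
clip [ 0.5189 -0.0198  0.006 ]
clip [ 0.5159 -0.0198  0.012 ]
```

View pics/w4c.png

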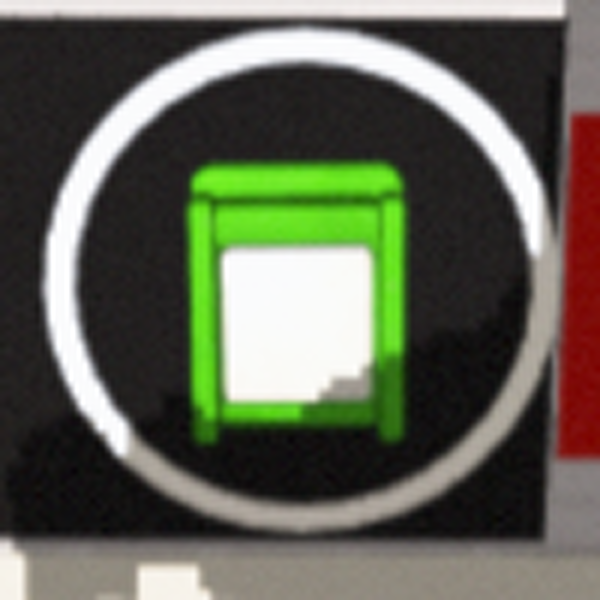

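Request:
send_rows([
  [0,-5,6,0,0,0],
  [0,-20,22,0,0,0],
  [0,-38,42,-1,0,0],
  [0,-56,62,-2,0,0],
  [0,-74,82,-3,0,0],
  [0,-90,98,-3,0.1,0],
  [0,-100,109,-3,0.1,0],
  [0,-104,114,-3,0.1,0],
  [0,-104,114,-3,0.1,0],
  [0,-104,114,-3,0.1,0],
], claw=77)

```text
clock: 13.15
tcp_pos: [0.6076, -0.1236, 0.1504]
orientation: [0.705, -0.018, 0.709, 0.019]
wrist_force: [0.2, -0.1, -0.9]
finger_gap: 0.0769
```

```bash
python3 - <<'E'
from h import *
np.set_printoptions(precision=2,suppress=True)
c=grab("wrist","w5.png");c=grab("top","t5.png");
print(get_state()["tcp_pos"],goal((0.610,-0.124,0.018),np.radians(3)))
E
```

```text
[ 0.61 -0.12  0.15] (array([132.67,  -0.74,   2.83]), array([ 0.04, -0.26, -0.09]))
```

View pics/w5.png

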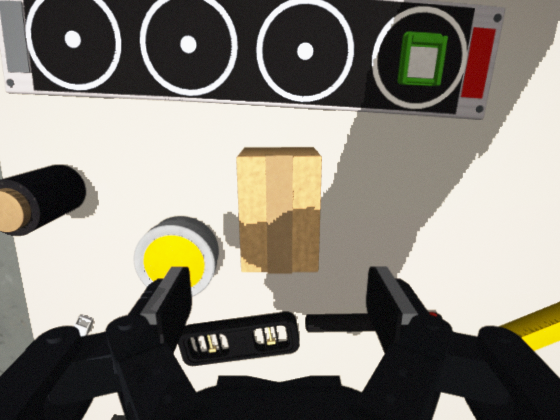

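```bash
python3 - <<'E'
from h import *
np.set_printoptions(precision=4,suppress=True)
c=grab("wrist")
for p in [(237,157),(321,157),(241,271),(318.5,271)]: print(w(c,p,.055))
print("tin", w(c,(175,260),.032))
E
```

```text
[ 0.57   -0.1544  0.055 ]
[ 0.5668 -0.0957  0.055 ]
[ 0.6582 -0.1497  0.055 ]
[ 0.655  -0.0897  0.055 ]
tin [ 0.663  -0.2076  0.032 ]
```

Request:
send_rows([
  [10,0,3,0,0,0],
  [30,0,4.3,0,-0.2,0],
  [55,0,4.3,0,-0.2,0],
  [80,0,4.3,0,-0.2,0],
  [104,0,4.3,0,-0.2,0],
  [120,0,4.3,0,-0.2,0],
  [129,0,4.3,0,-0.2,0],
  [132,0,4.3,0,-0.2,0],
  [132,0,4.3,0,-0.2,0],
  [132,0,4.3,0,-0.2,0],
])

```text
clock: 14.55
tcp_pos: [0.6124, -0.124, 0.0193]
orientation: [0.707, -0.018, 0.707, 0.019]
wrist_force: [-0.3, -0.1, -0.4]
finger_gap: 0.0771
```

Request:
send_rows([
  [0,0,0,0,0,0],
  [0,0,0,0,0,0],
  [0,0,0,0,0,0],
  [0,0,0,0,0,0],
  [0,0,0,0,0,0],
  [0,0,0,0,0,0],
  [-5,0,0,0,0,0],
  [-15,0,0,0,0,0],
  [-30,0,0,0,0,0],
  [-40,0,0,0,0,0],
], claw=45, newtons=30)

```text
clock: 15.8
tcp_pos: [0.6124, -0.1241, 0.06]
orientation: [0.707, -0.018, 0.707, 0.019]
wrist_force: [-0.6, 0.1, -0.3]
finger_gap: 0.0594
```

```bash
python3 - <<'E'
from h import *
np.set_printoptions(precision=4,suppress=True)
c=grab("wrist","w6.png");f=c["frame"]
print(get_state()["tcp_pos"],goal((0.4925,-0.2005,0.06),np.radians(0)))
E
```

```text
[ 0.6132 -0.1243  0.0613] (array([   0.9793,  -69.8028, -124.4916]), array([ 2.9991,  0.1259, -0.0104]))
```

View pics/w6.png

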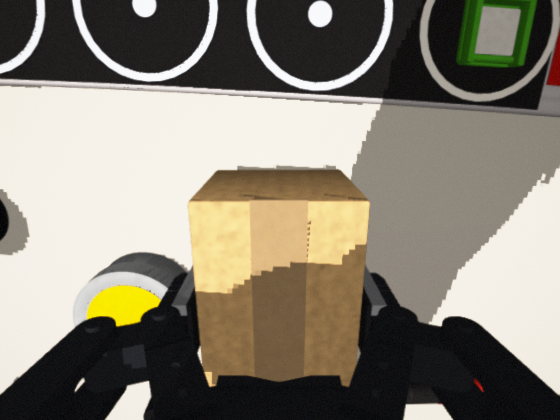

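```bash
python3 - <<'E'
from h import *
np.set_printoptions(precision=4,suppress=True)
c=grab("wrist");s=get_state();q=s["orientation"];Rt=R.from_quat([q[1],q[2],q[3],q[0]])
P=w(c,(279,200),.055+s["tcp_pos"][2]-.0193);print(P,Rt.inv().apply(P-s["tcp_pos"]))
P=w(c,(279,169),s["tcp_pos"][2]-.0193);print(P,Rt.inv().apply(P-s["tcp_pos"]))
E
```

```text
[ 0.5684 -0.1263  0.0962] [-0.0358  0.0002 -0.0447]
[ 0.5685 -0.1262  0.0412] [ 0.0192  0.0003 -0.0446]
```

Request:
send_rows([
  [-2,0,-6,0,0,0],
  [-5,-6,-22,0,0,0],
  [-5,-18,-42,1,0,0],
  [-5,-32,-64,2,0,0],
  [-5,-46,-86,3,0,0],
  [-3,-58,-105,3,0.1,0],
  [0,-67,-118,3,0.1,0],
  [1,-70,-125.5,3,0.1,0],
  [1,-70,-125.5,3,0.1,0],
  [1,-70,-125.5,3,0.1,0],
])

```text
clock: 17.15
tcp_pos: [0.4907, -0.2002, 0.0575]
orientation: [0.706, 0.0, 0.708, 0.001]
wrist_force: [-0.1, -0.0, -0.7]
finger_gap: 0.0591
```

```bash
python3 - <<'E'
from h import *
np.set_printoptions(precision=4,suppress=True)
c=grab("wrist","w7.png");c=grab("top","t7.png")
f=c["frame"];cv2.imwrite("pics/t7c.png",cv2.resize(f[150:270,200:400],None,fx=4,fy=4,interpolation=cv2.INTER_CUBIC))
print(get_state()["tcp_pos"],goal((0.4915,-0.2005,0.0265),np.radians(0)))
E
```

```text
[ 0.4908 -0.2     0.0575] (array([31.0094, -0.4904,  0.7838]), array([ 0.0496, -0.1345, -0.0704]))
```

View pics/w7.png

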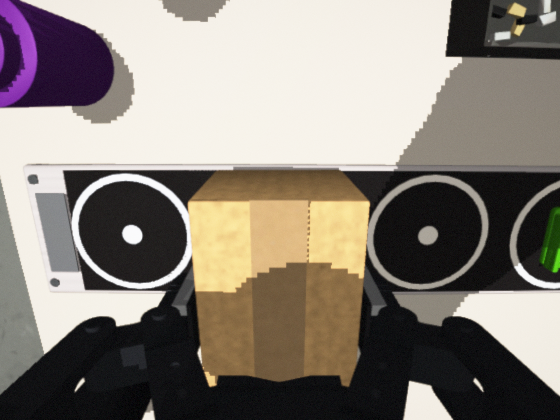

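```bash
python3 - <<'E'
from h import *
np.set_printoptions(precision=4,suppress=True)
c=grab("wrist")
a=w(c,(428,235),.006);b=w(c,(132,234.5),.006);print(a,b,(a+b)/2)
E
```

```text
[ 0.4926 -0.1078  0.006 ] [ 0.4925 -0.2897  0.006 ] [ 0.4926 -0.1988  0.006 ]
```

Request:
send_rows([
  [3,0,1,0,0,0],
  [10,0,1,0,0,0],
  [17,0,1,0,0,0],
  [23,0,1,0,0,0],
  [27,0,1,0,0,0],
  [29.5,0,1,0,0,0],
  [31,0,1,0,0,0],
  [31.5,0,1,0,0,0],
  [31.5,0,1,0,0,0],
  [31.5,0,1,0,0,0],
])

```text
clock: 18.55
tcp_pos: [0.4912, -0.2003, 0.0261]
orientation: [0.706, 0.0, 0.708, 0.0]
wrist_force: [-0.2, 0.1, -0.9]
finger_gap: 0.0596
```

Request:
send_rows([
  [0.8,0,0,0,0,0],
  [0.8,0,0,0,0,0],
  [0.8,0,0,0,0,0],
  [0.8,0,0,0,0,0],
  [0.8,0,0,0,0,0],
  [0.8,0,0,0,0,0],
  [0.8,0,0,0,0,0],
  [0.8,0,0,0,0,0],
  [0.8,0,0,0,0,0],
  [0.8,0,0,0,0,0],
])

```text
clock: 19.8
tcp_pos: [0.4912, -0.2003, 0.0252]
orientation: [0.706, 0.0, 0.708, 0.0]
wrist_force: [-0.1, -1.5, 2.0]
finger_gap: 0.0599
```

Request:
send_rows([
  [0,0,0,0,0,0],
  [0,0,0,0,0,0],
  [0,0,0,0,0,0],
  [0,0,0,0,0,0],
  [-10,0,0,0,0,0],
  [-30,0,0,0,0,0],
  [-60,0,0,0,0,0],
  [-90,0,0,0,0,0],
  [-115,0,0,0,0,0],
  [-125,0,0,0,0,0],
], claw=80)

```text
clock: 21.05
tcp_pos: [0.4923, -0.201, 0.1524]
orientation: [0.707, -0.0, 0.707, -0.0]
wrist_force: [-1.1, -0.8, -0.4]
finger_gap: 0.08
```

```bash
python3 - <<'E'
from h import *
np.set_printoptions(precision=4,suppress=True)
c=grab("wrist","w8.png")
print(get_state()["joint_pos"],get_state()["tcp_pos"])
for k in (90,-90): print(goal((0.663,-0.209,0.15),np.radians(k)))
E
```

```text
[-0.5383  0.2669 -0.2135  1.0897 -0.0003 -0.5384] [ 0.4925 -0.201   0.1527]
(array([  2.7806,  -7.9834, 170.5206]), array([-89.9984,  -0.008 ,   0.0454]))
(array([  2.7806,  -7.9834, 170.5206]), array([-89.9984,  -0.008 ,   0.0454]))
```

View pics/w8.png

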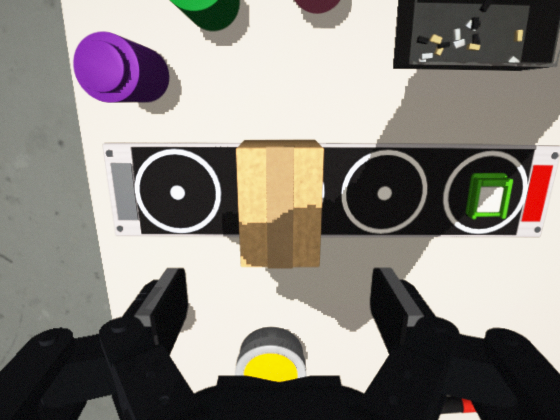

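```bash
python3 - <<'E'
from h import *
np.set_printoptions(precision=4,suppress=True)
c=grab("wrist")
print(np.mean([w(c,p,.061) for p in [(237,151),(322,151),(240,267),(320,267)]],0))
print(w(c,(177.5,193),.006),w(c,(385,193),.006))
f=cv2.imread("pics/top0.png")
cv2.imwrite("pics/c9.png",cv2.resize(f[75:210,270:405],None,fx=4.4,fy=4.4,interpolation=cv2.INTER_CUBIC))
print(goal((0.663,-0.209,0.11),np.radians(45)))
E
```

```text
[ 0.4927 -0.2     0.061 ]
[ 0.493  -0.2895  0.006 ] [ 0.4928 -0.1075  0.006 ]
(array([ 41.2872,  -8.1674, 170.8993]), array([-45.0012,  -0.0339,  -0.0158]))
```

View pics/c9.png

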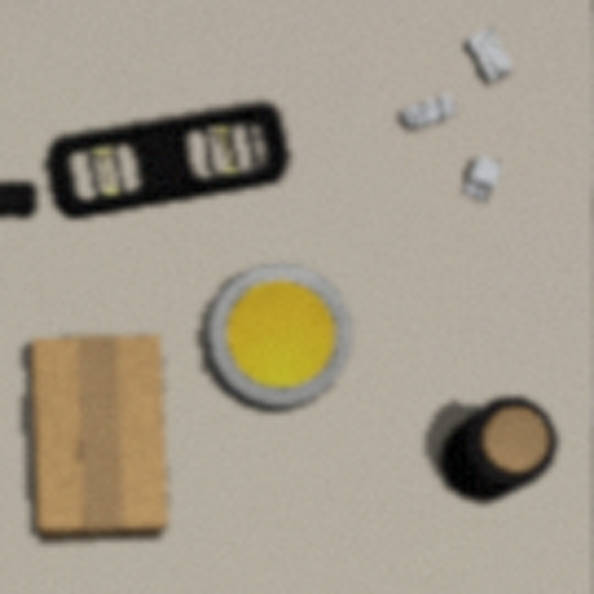

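Request:
send_rows([
  [0,0,8,-8,0,0],
  [0,-2,30,-17,0,0],
  [0,-4,56,-26,0,0],
  [0,-6,84,-35,0,0],
  [0,-8,112,-42,0,0],
  [10,-8,138,-45,0,0],
  [25,-8,158,-45,0,0],
  [35,-8,168,-45,0,0],
  [41,-8,171,-45,0,0],
  [41,-8,171,-45,0,0],
], claw=85)

```text
clock: 22.4
tcp_pos: [0.6615, -0.2082, 0.1078]
orientation: [0.652, -0.269, 0.655, 0.272]
wrist_force: [-0.7, -0.7, -0.0]
finger_gap: 0.0843
```

```bash
python3 - <<'E'
from h import *
np.set_printoptions(precision=4,suppress=True)
c=grab("wrist","w9.png")
print(get_state()["tcp_pos"],get_state()["joint_pos"],goal((0.663,-0.209,0.005),np.radians(45)))
E
```

```text
[ 0.6617 -0.2083  0.1086] [-0.4206  0.6003  0.1916  1.1659 -0.     -1.2058] (array([103.5879,  -1.7897,   0.627 ]), array([-0.0142, -0.0818, -0.2074]))
```

View pics/w9.png

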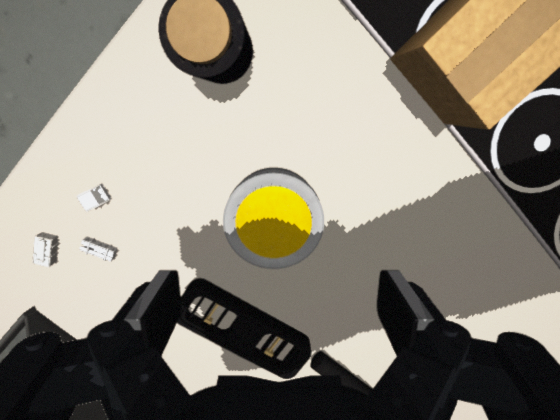

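```bash
python3 - <<'E'
from h import *
np.set_printoptions(precision=4,suppress=True)
c=grab("wrist")
for p in [(274,221),(223.5,221),(324.5,221),(274,269)]:print(w(c,p,.032))
print(w(c,(198,29),.076))
P=(w(c,(223.5,221),.032)+w(c,(324.5,221),.032))/2
print(goal((P[0],P[1],0.005),np.radians(45)))
E
```

```text
[ 0.665  -0.2094  0.032 ]
[ 0.6892 -0.2337  0.032 ]
[ 0.6407 -0.1851  0.032 ]
[ 0.6906 -0.1839  0.032 ]
[ 0.6116 -0.3121  0.076 ]
(array([104.1479,  -3.063 ,   1.6197]), array([-0.02  , -0.0597, -0.1543]))
```

Request:
send_rows([
  [8,-2,1,0,0,0],
  [22,-2.5,1,0,0,0],
  [40,-2.5,1,0,0,0],
  [58,-2.5,1,0,0,-0.2],
  [74,-2.5,1,0,0,-0.2],
  [88,-2.5,1,0,0,-0.2],
  [97,-2.5,1,0,0,-0.2],
  [102,-2.5,1,0,0,-0.2],
  [103,-2.5,1,0,0,-0.2],
  [103,-2.5,1,0,0,-0.2],
])

```text
clock: 23.75
tcp_pos: [0.6649, -0.2095, 0.0062]
orientation: [0.653, -0.271, 0.653, 0.27]
wrist_force: [-0.2, -0.0, -0.0]
finger_gap: 0.0853
```

Request:
send_rows([
  [0,0,0,0,0,0],
  [0,0,0,0,0,0],
  [0,0,0,0,0,0],
  [0,0,0,0,0,0],
  [0,0,0,0,0,0],
  [-3,0,0,0,0,0],
  [-15,0,0,0,0,0],
  [-35,0,0,0,0,0],
  [-58,0,0,0,0,0],
  [-70,0,0,0,0,0],
], claw=55, newtons=35)

```text
clock: 25.0
tcp_pos: [0.6652, -0.2095, 0.0774]
orientation: [0.653, -0.271, 0.653, 0.27]
wrist_force: [0.7, -0.6, -1.4]
finger_gap: 0.0681
```

```bash
python3 - <<'E'
from h import *
np.set_printoptions(precision=4,suppress=True)
c=grab("wrist","w10.png")
print(get_state()["tcp_pos"],get_state()["joint_pos"],goal((0.492,-0.110,0.075),np.radians(90)))
E
```

```text
[ 0.6657 -0.2097  0.0787] [-0.4196  0.6204  0.1509  1.0976 -0.0012 -1.205 ] (array([  2.9468, 193.3871, -52.3188]), array([-44.9995,  -0.0763,   0.2183]))
```

View pics/w10.png

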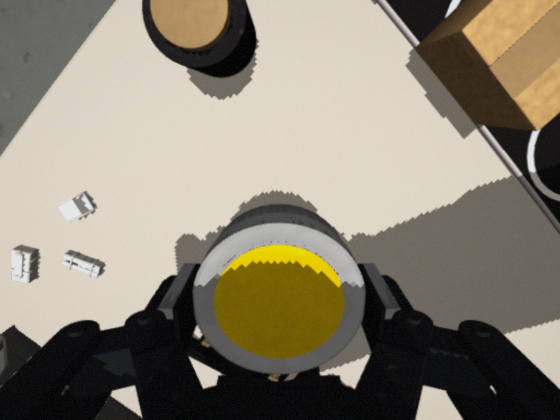

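```bash
python3 - <<'E'
from h import *
np.set_printoptions(precision=4,suppress=True)
c=grab("wrist");s=get_state();q=s["orientation"];Rt=R.from_quat([q[1],q[2],q[3],q[0]])
for p in [(194.5,299),(366,299),(279,374)]:
  P=w(c,p,.032+s["tcp_pos"][2]-.0062);print(P,Rt.inv().apply(P-s["tcp_pos"]))
E
```

```text
[ 0.6889 -0.2342  0.1034] [-0.0257 -0.034  -0.0008]
[ 0.6405 -0.1861  0.1034] [-0.0259  0.0343 -0.0011]
[ 0.6913 -0.1841  0.1034] [-0.0258 -0.0003  0.0362]
```

Request:
send_rows([
  [-5,6,-2,0,0,0],
  [-10,24,-6,-6,0,0],
  [-10,48,-13,-14,0,0],
  [-10,74,-20,-22,0,0],
  [-10,100,-27,-30,0,0],
  [-10,126,-34,-38,0,0],
  [-6,152,-41,-45,0,0],
  [-3,175,-47,-45,0,0.2],
  [0,189,-51,-45,0,0.2],
  [0,193.4,-52.3,-45,0,0.2],
])

```text
clock: 26.35
tcp_pos: [0.4888, -0.1085, 0.0748]
orientation: [0.499, -0.498, 0.501, 0.502]
wrist_force: [-0.0, -0.4, -2.2]
finger_gap: 0.0678
```

```bash
python3 - <<'E'
from h import *
np.set_printoptions(precision=4,suppress=True)
c=grab("wrist","w11.png")
print(get_state()["tcp_pos"],get_state()["joint_pos"],goal((0.492,-0.110,0.0135),np.radians(90)))
E
```

```text
[ 0.4892 -0.1086  0.0751] [-0.3781  0.2822 -0.401   0.8928 -0.0011 -1.9492] (array([61.589 , -3.1024, -1.435 ]), array([ 0.0164,  0.0511, -0.3011]))
```

View pics/w11.png

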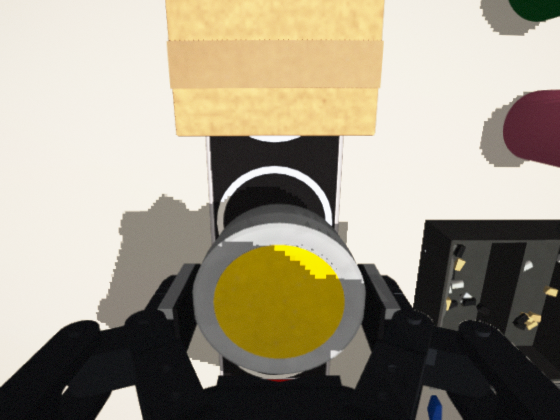

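Request:
send_rows([
  [5,-3,-1.4,0,0,0],
  [15,-3,-1.4,0,0,-0.2],
  [28,-3,-1.4,0,0,-0.3],
  [40,-3,-1.4,0,0,-0.3],
  [50,-3,-1.4,0,0,-0.3],
  [57,-3,-1.4,0,0,-0.3],
  [60.5,-3,-1.4,0,0,-0.3],
  [61.5,-3,-1.4,0,0,-0.3],
  [62,-3,-1.4,0,0,-0.3],
  [62,-3,-1.4,0,0,-0.3],
])

```text
clock: 27.65
tcp_pos: [0.4938, -0.1109, 0.0139]
orientation: [-0.501, 0.501, -0.499, -0.499]
wrist_force: [-0.2, -0.0, -1.1]
finger_gap: 0.0674
```

Request:
send_rows([
  [0.5,1,0.5,0,0,0],
  [1,1,0.5,0,0,0],
  [1.5,1,0.5,0,0,0],
  [1.5,1,0.5,0,0,0],
  [1.5,1,0.5,0,0,0],
  [1.5,1,0.5,0,0,0],
  [1.5,1,0.5,0,0,0],
  [1.5,1,0.5,0,0,0],
  [1.5,1,0.5,0,0,0],
  [1.5,1,0.5,0,0,0],
])

```text
clock: 28.9
tcp_pos: [0.4925, -0.1103, 0.0126]
orientation: [0.5, -0.5, 0.5, 0.5]
wrist_force: [-2.3, 1.6, 5.0]
finger_gap: 0.0682
```

Request:
send_rows([
  [0,0,0,0,0,0],
  [0,0,0,0,0,0],
  [0,0,0,0,0,0],
  [0,0,0,0,0,0],
  [-10,0,0,0,0,0],
  [-30,0,0,0,0,0],
  [-60,0,0,0,0,0],
  [-90,0,0,0,0,0],
  [-115,0,0,0,0,0],
  [-125,0,0,0,0,0],
], claw=85)

```text
clock: 30.15
tcp_pos: [0.4933, -0.1107, 0.1392]
orientation: [-0.501, 0.501, -0.499, -0.499]
wrist_force: [-0.2, 0.7, 0.4]
finger_gap: 0.0849
```

```bash
python3 - <<'E'
from h import *
np.set_printoptions(precision=4,suppress=True)
c=grab("wrist","w12.png")
print(get_state()["tcp_pos"],get_state()["joint_pos"],goal((0.610,-0.3125,0.18),np.radians(90)))
E
```

```text
[ 0.4935 -0.1108  0.1396] [-0.3802  0.2244 -0.304   1.0371  0.0008 -1.951 ] (array([ -39.5791, -116.6936, -201.7413]), array([ 0.0005, -0.0704,  0.2984]))
```

View pics/w12.png

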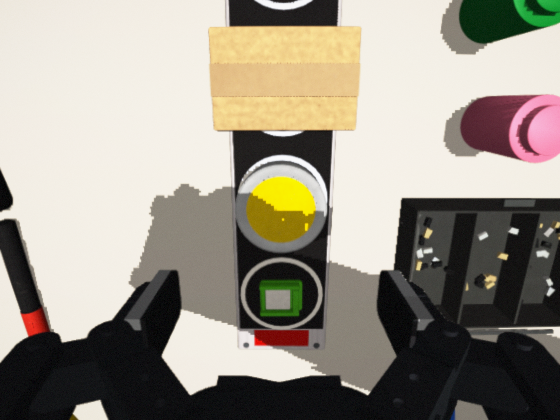

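Request:
send_rows([
  [-3,-6,-10,0,0,0],
  [-10,-20,-34,0,0,0],
  [-10,-36,-62,0,0,0],
  [-10,-54,-92,0,0,0],
  [-10,-72,-124,0,0,0],
  [-10,-88,-152,0,0,0],
  [-10,-102,-176,0,0,0],
  [-10,-112,-194,0,0,0.2],
  [-10,-116.5,-201.5,0,0,0.3],
  [-10,-116.5,-201.5,0,0,0.3],
], claw=72)

```text
clock: 31.45
tcp_pos: [0.6085, -0.3122, 0.1459]
orientation: [0.499, -0.498, 0.501, 0.501]
wrist_force: [-0.3, -0.9, 0.1]
finger_gap: 0.072
```

```bash
python3 - <<'E'
from h import *
np.set_printoptions(precision=4,suppress=True)
c=grab("wrist","w13.png")
print(get_state()["tcp_pos"],get_state()["joint_pos"],goal((0.610,-0.3125,0.024),np.radians(90)))
E
```

```text
[ 0.6084 -0.3115  0.1463] [-0.5898  0.5624  0.2208  1.2338 -0.0017 -2.1605] (array([122.3112,  -2.205 ,  -1.1266]), array([-0.0042,  0.0711, -0.2771]))
```

View pics/w13.png

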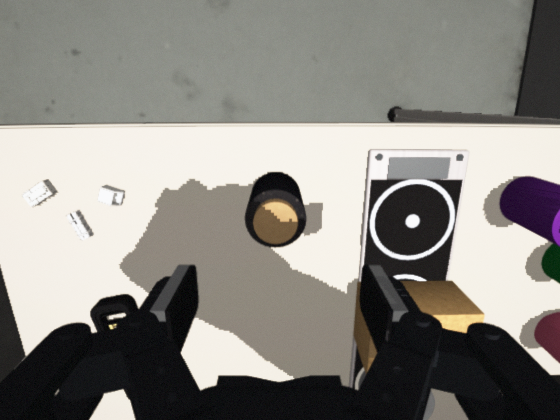

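```bash
python3 - <<'E'
from h import *
np.set_printoptions(precision=4,suppress=True)
c=grab("wrist")
P=w(c,(276,219.5),.076);print(P, w(c,(412,221),.006))
print(goal((P[0],P[1],0.024),np.radians(90)))
E
```

```text
[ 0.6103 -0.3134  0.076 ] [ 0.4903 -0.2875  0.006 ]
(array([122.691 ,  -2.4581,  -2.3545]), array([ 0.0186,  0.0595, -0.256 ]))
```

Request:
send_rows([
  [8,-2,-1,0,0,-0.2],
  [24,-2,-2,0,0,-0.3],
  [44,-2.3,-2,0,0,-0.3],
  [66,-2.3,-2,0,0,-0.3],
  [88,-2.3,-2,0,0,-0.3],
  [104,-2.3,-2,0,0,-0.3],
  [115,-2.3,-2,0,0,-0.3],
  [121,-2.3,-2,0,0,-0.3],
  [122,-2.3,-2,0,0,-0.3],
  [122,-2.3,-2,0,0,-0.3],
])

```text
clock: 32.8
tcp_pos: [0.6112, -0.3141, 0.0259]
orientation: [-0.501, 0.501, -0.499, -0.499]
wrist_force: [-0.5, -0.1, -0.9]
finger_gap: 0.072
```

Request:
send_rows([
  [0,0,0,0,0,0],
  [0,0,0,0,0,0],
  [0,0,0,0,0,0],
  [0,0,0,0,0,0],
  [0,0,0,0,0,0],
  [0,0,0,0,0,0],
  [-3,0,0,0,0,0],
  [-12,0,0,0,0,0],
  [-26,0,0,0,0,0],
  [-35,0,0,0,0,0],
], claw=25, newtons=35)

```text
clock: 34.05
tcp_pos: [0.6112, -0.3142, 0.0617]
orientation: [-0.501, 0.501, -0.499, -0.499]
wrist_force: [0.3, -0.1, -1.9]
finger_gap: 0.0419
```

```bash
python3 - <<'E'
from h import *
np.set_printoptions(precision=4,suppress=True)
c=grab("wrist","w14.png")
print(get_state()["tcp_pos"],get_state()["joint_pos"],goal((0.492,-0.290,0.06),np.radians(90)))
E
```

```text
[ 0.6117 -0.3145  0.063 ] [-0.592   0.6114  0.0945  1.0492  0.0011 -2.1628] (array([  2.4255, 119.7498,  24.5337]), array([ 0.0029, -0.0936,  0.2569]))
```

View pics/w14.png

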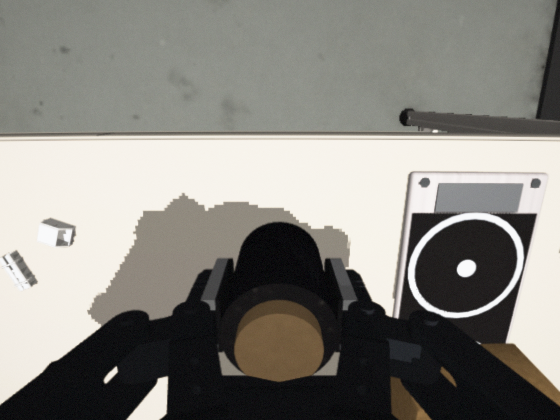

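Request:
send_rows([
  [-2,4,0,0,0,0],
  [-4,16,2,0,0,0],
  [-4,34,6,0,0,0],
  [-4,54,10,0,0,0],
  [-4,74,15,0,0,0],
  [-2,94,19,0,0,0.1],
  [0,109,22,0,0,0.2],
  [2,117,24,0,0,0.3],
  [2,119.7,24.5,0,0,0.3],
  [2,119.7,24.5,0,0,0.3],
])

```text
clock: 35.35
tcp_pos: [0.4911, -0.2895, 0.0582]
orientation: [0.499, -0.499, 0.501, 0.501]
wrist_force: [-0.3, 0.3, -1.7]
finger_gap: 0.0412
```

```bash
python3 - <<'E'
from h import *
np.set_printoptions(precision=4,suppress=True)
c=grab("wrist","w15.png")
s=get_state();q=s["orientation"];Rt=R.from_quat([q[1],q[2],q[3],q[0]])
P=w(c,(279,343),.076+s["tcp_pos"][2]-.0259);print(Rt.inv().apply(P-s["tcp_pos"]))
print(get_state()["tcp_pos"],goal((0.492,-0.290,0.0335),np.radians(90)))
E
```

```text
[-0.0501 -0.0002 -0.0009]
[ 0.4914 -0.2896  0.0582] (array([24.673 , -0.6857, -0.419 ]), array([ 0.0023, -0.0113, -0.1647]))
```

View pics/w15.png

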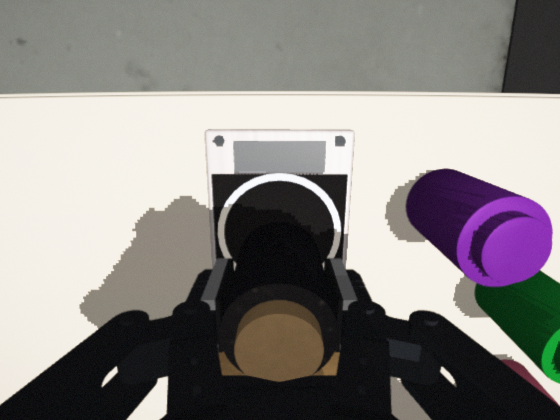

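Request:
send_rows([
  [3,-0.5,-0.4,0,0,0],
  [9,-0.5,-0.4,0,0,-0.2],
  [15,-0.5,-0.4,0,0,-0.2],
  [20,-0.5,-0.4,0,0,-0.2],
  [23,-0.5,-0.4,0,0,-0.2],
  [24.5,-0.5,-0.4,0,0,-0.2],
  [25.5,-0.5,-0.4,0,0,-0.2],
  [26,-0.5,-0.4,0,0,-0.2],
  [26,-0.5,-0.4,0,0,-0.2],
  [26,-0.5,-0.4,0,0,-0.2],
])

```text
clock: 36.65
tcp_pos: [0.4914, -0.2898, 0.0322]
orientation: [0.5, -0.5, 0.5, 0.5]
wrist_force: [-0.9, -0.1, -1.9]
finger_gap: 0.0413
```

Request:
send_rows([
  [0.5,0,0,0,0,0],
  [0.5,0,0,0,0,0],
  [0.5,0,0,0,0,0],
  [0.5,0,0,0,0,0],
  [0.5,0,0,0,0,0],
  [0.5,0,0,0,0,0],
  [0.5,0,0,0,0,0],
  [0.5,0,0,0,0,0],
  [0.5,0,0,0,0,0],
  [0.5,0,0,0,0,0],
])

```text
clock: 37.9
tcp_pos: [0.4915, -0.2898, 0.032]
orientation: [-0.5, 0.5, -0.5, -0.5]
wrist_force: [-2.5, 0.7, 5.7]
finger_gap: 0.0415
```

Request:
send_rows([
  [0,0,0,0,0,0],
  [0,0,0,0,0,0],
  [0,0,0,0,0,0],
  [0,0,0,0,0,0],
  [-8,0,0,0,0,0],
  [-28,0,0,0,0,0],
  [-58,0,0,0,0,0],
  [-90,0,0,0,0,0],
  [-120,0,0,0,0,0],
  [-140,0,0,0,0,0],
], claw=65)

```text
clock: 39.15
tcp_pos: [0.4919, -0.2901, 0.1739]
orientation: [-0.5, 0.501, -0.5, -0.499]
wrist_force: [-0.4, -0.6, -0.1]
finger_gap: 0.0648
```

Request:
send_rows([
  [0,5,-10,0,0,0],
  [0,15,-35,0,0,0],
  [0,25,-65,0,0,0],
  [0,35,-95,0,0,0],
  [0,45,-125,0,0,0],
  [0,55,-150,0,0,0],
  [0,60,-170,0,0,0],
  [0,60,-180,0,0,0],
  [0,60,-180,0,0,0],
  [0,60,-180,0,0,0],
])

```text
clock: 40.4
tcp_pos: [0.4317, -0.4689, 0.1714]
orientation: [0.5, -0.5, 0.5, 0.5]
wrist_force: [0.5, 0.1, -0.1]
finger_gap: 0.0653
```

```bash
python3 - <<'E'
from h import *
c=grab("top","t16.png");f=c["frame"];grab("scene","s16.png")
cv2.imwrite("pics/t16c.png",cv2.resize(f[80:270,200:410],None,fx=3.1,fy=3.1,interpolation=cv2.INTER_CUBIC))
print(get_state()["tcp_pos"])
E
```

```text
[ 0.43177998 -0.4688787   0.17161347]
```

View pics/t16c.png

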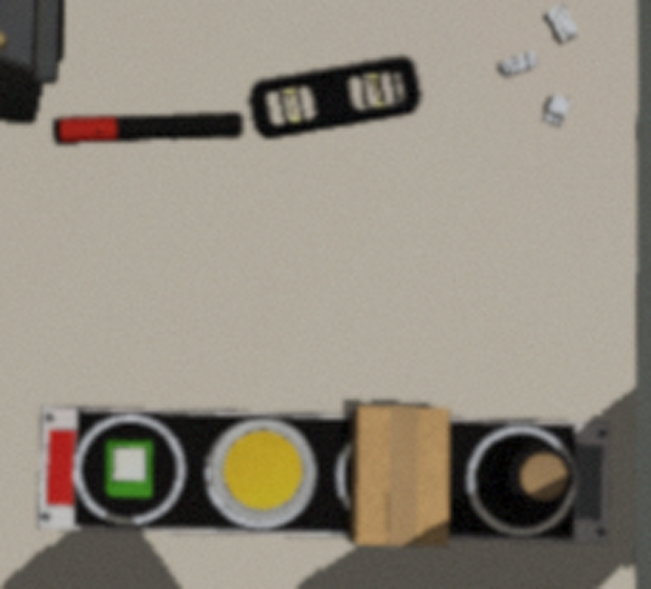

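View pics/s16.png

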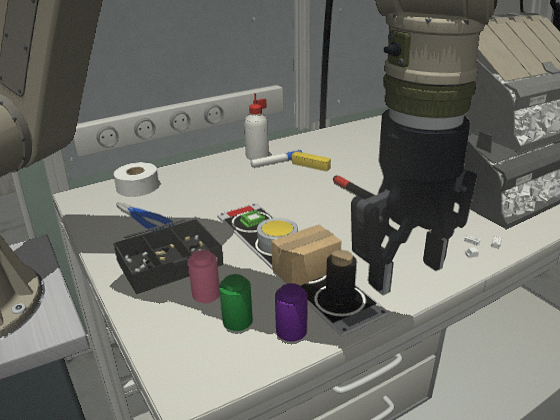

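```bash
python3 - <<'E'
from h import *
np.set_printoptions(precision=4,suppress=True)
c=grab("top");k=lambda p,z:w(c,crop(p,3.1,(200,80)),z)
print("a",k((131,469),.006),"clip",k((129,467),.015))
print("tin",k((262,471),.038),"carton",np.mean([k(p,.061) for p in [(357,406),(450,408),(449,545),(354,543)]],0),"roll",k((544,475),.082),"d ring",k((522,479),.006))
print(get_state()["wrist_force"]); job.hand_in()
E
```

```text
a [ 0.491  -0.0215  0.006 ] clip [ 0.492  -0.0207  0.015 ]
tin [ 0.4908 -0.1104  0.038 ] carton [ 0.4895 -0.201   0.061 ] roll [ 0.4911 -0.2887  0.082 ] d ring [ 0.4906 -0.2905  0.006 ]
[-0.076   0.1861  0.1834]
the job is handed in; nothing more can be done
```

I put the four supplies on the rail in order of height from the red end and handed the job in at about 40 s. The label clip is on mark a, the grease tin on b, the carton on c and the ribbon roll on d.

- **Position:** the last top-camera picture puts each thing within about 2 mm of its mark. The wrist camera put the clip about 2 mm off, and read some marks 2–3 mm differently from the top camera. That is well inside the 15 mm limit.
- **Standing:** in the last pictures all four look upright, resting on the rail and let go of.
- **Marker and arm:** the marker looks unmoved, and no move came near it. The arm is clear of everything, with almost no force on the wrist.
- **Detour:** early on, the last joint reached its 3.14 rad limit on the way to the clip. I turned the gripper the other way round, with no other effect. No check failed.

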